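# Open a tight hazelnut jar in the bench holder

## Task

Stand the six-sided jar fully down in the bench holder, so that it cannot turn, then twist its tight lid anticlockwise and stop turning once the lugs let go. Lift the lid straight off and finish still holding it, level and centred a finger's breadth above the open jar, with the jar left fully down in the holder and the other things on the counter left alone.

Things in the scene. Friction and masses are not known exactly. Their poses are not given: they have to be found in the camera images.
- jar: The closed six-sided clear glass jar of brown hazelnuts, loose, 68 mm across flats, 98 mm tall with its lid, 0.28 to 0.56 kg, standing on the counter; it can be lifted by its tight lid. Origin: centre of its underside; z up; x points through the middle of a flat side, so flats face every 60 degrees from x. The flat sides end 66 mm up; above, a shoulder slopes in to the neck.
- jar_rim (a point): Centre of the jar's rim, 95 mm above its underside. The neck is 52 mm across, 58 mm over its four threads, which lie under the lid.
- lid: The jar's gold-coloured metal twist-off lid, loose but screwed tight on the jar, 64 mm across, 18 mm tall, 0.05 kg. Origin: centre of its lower edge, 80 mm above the jar's underside when tight; z up; x lies along the jar's x when tight, or up to 0.05 rad anticlockwise of it. To clear the rim it must be raised 15 mm.
- lid_top (a point): Centre of the lid's flat top, 18 mm above its lower edge; axes as the lid's. Seen from above it unscrews anticlockwise: about 0.6 N m at first, easing off, rising 1.5 mm; its four lugs are free of the threads from 0.72 rad (41 degrees) past the jar's x axis up to a stop at 1.2 rad, 0.95 rad being the middle. Clockwise is blocked. A springy liner lifts the freed lid 0.5 mm.
- holder: The bench jar holder, fixed to the counter: steel base plate 130 x 130 x 8 mm with a white plastic six-sided nest, open above, 72 mm across flats inside (2 mm of play on each side of the jar), 100 mm outside, its top edge 38 mm above the counter, with a lead-in 5 mm wide at the mouth. Origin: centre of the plate's underside; z up; x points through the middle of one of the nest's flats.
- nest_floor (a point): Centre of the floor of the nest, 8 mm above the counter, on which the jar stands; axes as the holder's. The jar goes in whenever its x axis and this one differ by a multiple of 60 degrees; inside, it can still turn about 0.1 rad either way.
- round_jar: Bystander: a closed round glass jar of pale nuts, 70 mm across and 98 mm tall, with the same kind of lid. Origin: centre of its underside.
- bowl: Bystander: a small steel bowl, 130 mm across and 48 mm tall. Origin: centre of its underside.
- nozzle: Bystander: a steel piping nozzle standing on its wide end, 25 mm across and 36 mm tall. Origin: centre of its underside.
- scraper: Bystander: a steel dough scraper with a black grip lying flat, 105 x 150 mm, 20 mm tall at the grip. Origin: on the counter under its middle.

How it is judged:
On the way, in this order (a step that is already met when the one before it is completed fails the run):
1. the jar stands fully down in the holder, its lid still tight (z of jar in the frame of nest_floor below 0.004 m and horizontal distance between jar and nest_floor below 0.006 m and angle between jar's own z axis and vertical below 0.07 rad and angle between the x axis of lid and the x axis of jar, either way round below 0.4 rad), for 0.2 s.
2. the lid is turned free while still on the jar in the holder (angle between the x axis of lid and the x axis of jar, either way round above 0.6 rad and z of lid in the frame of jar below 0.092 m and horizontal distance between lid and jar below 0.006 m and z of jar in the frame of nest_floor below 0.006 m and horizontal distance between jar and nest_floor below 0.006 m), for 0.1 s.
At the end, for the whole second after the job is handed in: The lid is held still by the fingers, touching nothing else, tilted less than 0.15 rad, its lower edge 5 to 40 mm above the jar's rim and within 15 mm of the jar's axis; the jar, untouched, stands upright on the floor of the holder's nest (within 4 mm in height and 6 mm sideways) (z of lid in the frame of jar between 0.1 and 0.135 m and horizontal distance between lid and jar below 0.015 m and angle between lid's own z axis and vertical below 0.15 rad and linear speed of lid below 0.02 m/s and contact force between the fingers and lid above 1 N and contact force between each of lid, the arm and jar below 0.05 N and z of jar in the frame of nest_floor below 0.004 m and horizontal distance between jar and nest_floor below 0.006 m and angle between jar's own z axis and vertical below 0.07 rad); the arm keeps its last pose, push and grip.
It fails at once if the lid is turned on far past where the lugs let go (over 80 degrees) (angle between the x axis of lid and the x axis of jar, either way round above 1.4 rad).
It fails at once if the jar is tipped (angle between jar's own z axis and vertical above 0.5 rad).
It fails at once if the round jar is disturbed (distance of round_jar from where it was at the start of the episode above 0.02 m or angle between round_jar's own z axis and vertical above 0.3 rad).
It fails at once if the bowl or the scraper is disturbed (distance of any of bowl, scraper from where it was at the start of the episode above 0.02 m).
It fails at once if the nozzle is disturbed (distance of nozzle from where it was at the start of the episode above 0.02 m or angle between nozzle's own z axis and vertical above 0.5 rad).
It also fails if it takes over 48 s, if anything falls off the work surface, if the arm or the gripper's body presses on something with over 40 N, if the wrist force passes 120 N, or if a joint passes its speed limit or range.

## Robot

A 7-joint arm with a two-finger parallel gripper is mounted at the origin on the work surface. World frame = base frame: x ahead of the robot, y to its left, z up, the work surface at z = 0. Lengths are in m, angles in rad, forces in N, time in s.
With the tool pointing down it reaches from about 0.375 to 0.925 m from the base axis. Payload 3.1 kg.
Tool frame: the origin (TCP) lies between the finger pads; the fingertips stand 19 mm ahead of it and the grasp point (between the pads) is the TCP; z points along the fingers, y is the line along which they close (so a half turn about z gives the same grasp; the last joint's range is limited). The gripper opens to 85 mm and grips with 20 to 120 N. Pads are 22 mm wide; open, the fingers measure 114 mm over their backs; the gripper's body (76 mm by 85 mm) begins 54 mm behind the grasp point. The pads swing forward as they close: fully open they stand 13 mm farther back than shut.
Start: joints at [-1.33, 0.383, 0.044, 1.598, -0.018, 1.161, -0.05], TCP at [0.216, 0.613, 0.25] pointing down, gripper open.
Joint ranges: [-2.61, 2.61], [-0.41, 2.15], [-1.48, 1.57], [0, 2.5], [-1.57, 4.71], [0.05, 1.97], [-2.85, 2.85]. Speed limits (rad/s): [2.79, 2.79, 3.14, 3.14, 3.14, 3.14, 3.14].

## Interface

Orientations are given as a unit quaternion [x, y, z, w].
In Python, from bench import move_ptp, movel, move_j, move_gripper, pause, inverse_kinematics, read_camera, camera_params, MotionError, sign_off, look_for, tip_of, read_time_s, read_qpos, read_joint_vel, read_effort, read_eef_pos, read_tcp_rot, read_ft_force, read_ft_torque, read_finger_gap, read_grasp_force gives the robot as it stands. Calls block until the motion is done:
- move_ptp(position, orientation): joint-space move of the TCP to a pose.
- movel(position, orientation=None, speed=0.15): straight line of the TCP; orientation=None keeps the orientation; speed is the mean speed in m/s.
- move_j(angles): joint-space move.
- move_gripper(opening, effort=None): finger opening in m; effort is the grip in N (None keeps the last); returns when the fingers have stopped.
- pause(seconds).
- inverse_kinematics(position, orientation): joint angles nearest the present ones, or None.
- read_camera(name): name is "scene" or "top" or "wrist"; returns the picture (384x512x3 uint8, red, green, blue); there is no depth.
- camera_params(name): a dict with "K" (3x3 intrinsics, pixels), "camera_from_world" (4x4, takes a point from world to camera coordinates). Camera axes: x right, y down, z forward; pixel columns grow to the right and rows downward; lengths in m; the calibration is good to about 2 mm. The wrist camera is an equidistant fisheye: a pixel r from the principal point sees the ray r / f radians off the axis. A picture is of the moment at which its call begins: read the wrist's pose just before it. camera_params takes no time and is no camera call; for the wrist camera it gives the pose at the moment of the call.
A pose or a line that the arm cannot do raises MotionError and nothing moves.
- sign_off(): hands the job in; it is judged then, once.
Trained networks look in the newest picture that a camera, given by its name, has taken for a name from the list of things; names that differ only in an ending like _2 or _b are one class to them, and where a whole thing is asked for, a point or a joint stands for the part that bears it (a point fixed in the world has none). Each returns a list of dicts, best first, with "confidence" (0 to 1); they miss things now and then, are a little off and sometimes report something else, mostly with a low value. They report only what shows in the picture. A call takes as long as a camera call.
- look_for(camera, name): "at" ([column, row] in pixels, amid what is visible of it).
- tip_of(camera, name): "at" ([column, row] in pixels: a listed point, or the origin of a listed thing).
Readings, each from a call of its own:
- read_time_s(): time.
- read_qpos(): joint angles.
- read_joint_vel(): joint speeds.
- read_effort(): joint torques, N m.
- read_eef_pos(): TCP position.
- read_tcp_rot(): TCP orientation.
- read_ft_force(): force on the tool from outside, world axes, zero at the start.
- read_ft_torque(): the same for the moment, N m.
- read_finger_gap(): finger opening in m.
- read_grasp_force(): force on a finger pad.
Only numpy, scipy, OpenCV 4.12 (cv2) and the standard library are available. Lean on these libraries where they do the work, as an engineer would, in place of code of your own. Each camera call takes 0.05 s, during which the arm holds its last target. There are 200 camera calls.

## Working session

There is one attempt and no reset: what is moved stays moved. The work goes in short steps, each a Python script; the robot and the scene stay as the last script left them, time stands still between calls to the robot, and variables do not carry over. Pictures are saved under pics/ and viewed, at most 10 in all, crops included, and the job is handed in when it is done.

```bash
ls; mkdir -p pics; python3 - <<'E'
from bench import *
import cv2,numpy as np
for c in ("scene","top"):
    im=read_camera(c); cv2.imwrite(f"pics/{c}0.png",cv2.resize(im[:,:,::-1],(800,600),interpolation=cv2.INTER_CUBIC))
    p=camera_params(c); print(c,np.round(p["K"],1).tolist(),np.round(p["camera_from_world"],4).tolist())
    for n in ("jar","lid_top","lid","holder","nest_floor","round_jar","jar_rim","bowl","nozzle","scraper"):
        print(n,[(np.round(d["at"],1).tolist(),round(d["confidence"],2)) for d in tip_of(c,n)[:2]])
print(read_time_s(),read_tcp_rot(),read_qpos())
E
```

```text
pics
scene [[470.3, 0.0, 262.1], [0.0, 470.3, 185.3], [0.0, 0.0, 1.0]] [[0.6215, 0.7834, 0.005, -0.4411], [0.4373, -0.3416, -0.8319, -0.1789], [-0.65, 0.5192, -0.5549, 1.3529], [0.0, 0.0, 0.0, 1.0]]
jar [([238.5, 183.5], 0.97)]
lid_top [([235.3, 143.4], 0.9)]
lid [([240.5, 152.4], 0.6)]
holder [([122.7, 247.1], 0.96)]
nest_floor [([120.7, 246.0], 0.8), ([311.6, 226.1], 0.52)]
round_jar [([308.3, 169.6], 0.56)]
jar_rim [([239.2, 145.4], 0.87)]
bowl [([312.0, 224.9], 0.69)]
nozzle [([248.6, 231.8], 0.64)]
scraper [([187.7, 312.3], 0.84)]
top [[441.0, 0.0, 258.1], [0.0, 441.0, 189.0], [0.0, 0.0, 1.0]] [[0.0235, -0.9997, 0.0115, 0.0417], [-0.9952, -0.0245, -0.0946, 0.5975], [0.0949, -0.0093, -0.9954, 0.9701], [0.0, 0.0, 0.0, 1.0]]
jar [([233.7, 240.1], 0.62), ([231.5, 237.0], 0.45)]
lid_top [([229.7, 239.1], 0.85)]
lid [([230.6, 240.9], 0.94)]
holder [([364.4, 225.3], 0.84)]
nest_floor [([365.8, 221.4], 0.56)]
round_jar [([160.0, 216.5], 0.88)]
jar_rim [([231.0, 237.2], 0.33)]
bowl [([226.1, 142.6], 0.56)]
nozzle [([271.2, 171.4], 0.4)]
scraper [([361.0, 128.1], 0.63), ([158.1, 215.7], 0.22)]
1.1 [ 1.68551625e-01  9.85692827e-01 -2.94723042e-06 -3.33000754e-05] [-1.32981226  0.38287368  0.04385802  1.59791206 -0.01792892  1.16121223
 -0.04990934]
```

View pics/top0.png

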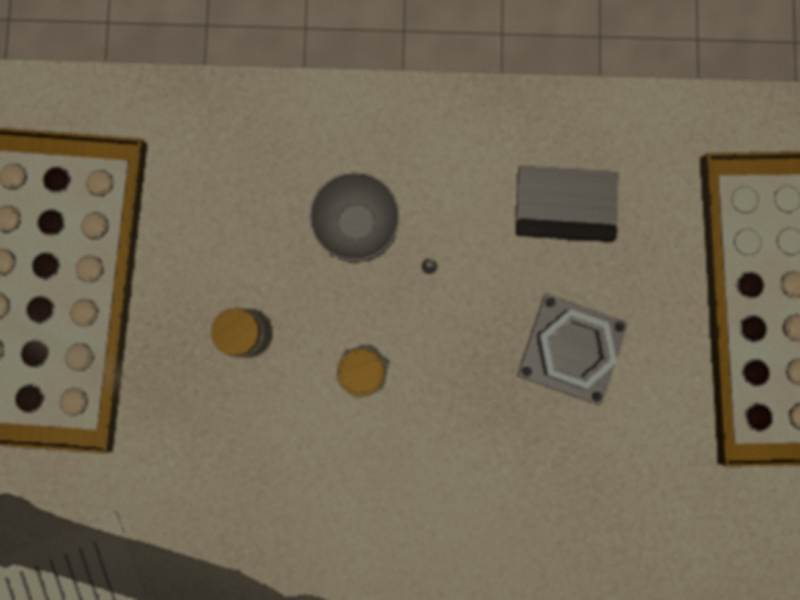

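View pics/scene0.png

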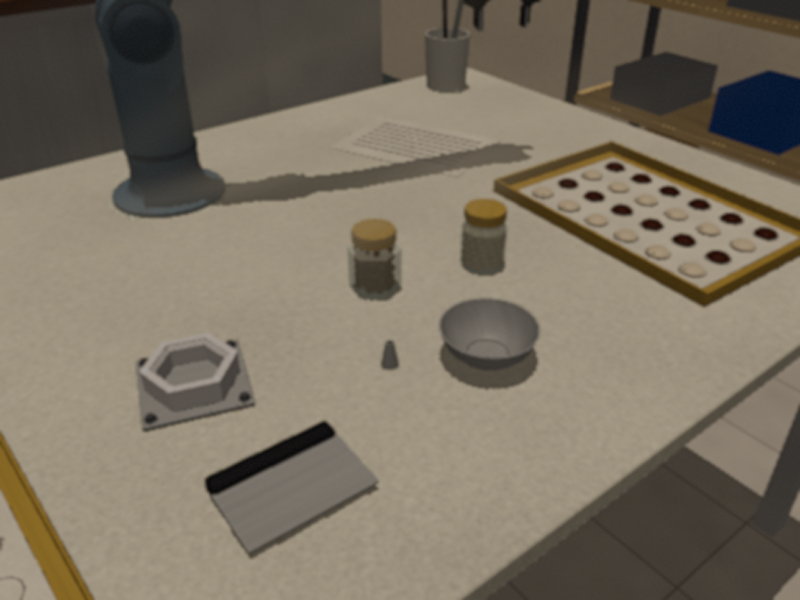

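```bash
cat > h.py <<'E'
from bench import *
import cv2,numpy as np
from scipy.spatial.transform import Rotation as R
def onplane(cam,uv,z,p=None):
    p=p or camera_params(cam); K=np.array(p["K"]); T=np.array(p["camera_from_world"])
    d=np.array([(uv[0]-K[0,2])/K[0,0],(uv[1]-K[1,2])/K[1,1],1.])
    if cam=="wrist":
        t=np.hypot(d[0],d[1]); s=np.sin(t)/t if t>1e-9 else 1.; d=np.array([d[0]*s,d[1]*s,np.cos(t)])
    Rw=T[:3,:3].T; c=-Rw@T[:3,3]; w=Rw@d
    return c+w*(z-c[2])/w[2]
def down(yaw):  # tool y axis (closing line) at world angle yaw+90 ; tool x at yaw
    return (R.from_euler('z',yaw)*R.from_euler('x',np.pi)).as_quat()
E
python3 - <<'E'
from h import *
for c,l in (("top",[("lid_top",(229.7,239.1),.098),("jar",(233.7,240.1),0),("nest",(365.8,221.4),.008),("round",(160,216.5),0),("bowl",(226.1,142.6),0),("nozzle",(271.2,171.4),0),("scr",(361,128.1),0)]),
 ("scene",[("lid_top",(235.3,143.4),.098),("jar",(238.5,183.5),0),("nest",(120.7,246),.008),("round",(308.3,169.6),0),("bowl",(312,225),0),("nozzle",(248.6,231.8),0)])):
    for n,uv,z in l: print(c,n,np.round(onplane(c,uv,z),3))
E
```

```text
top lid_top [0.484 0.113 0.098]
top jar [0.48  0.109 0.   ]
top nest [ 0.53  -0.194  0.008]
top round [0.53  0.281 0.   ]
top bowl [0.707 0.133 0.   ]
top nozzle [0.641 0.026 0.   ]
top scr [ 0.75  -0.184  0.   ]
scene lid_top [0.47  0.113 0.098]
scene jar [0.484 0.109 0.   ]
scene nest [ 0.531 -0.203  0.008]
scene round [0.539 0.279 0.   ]
scene bowl [0.703 0.137 0.   ]
scene nozzle [0.64  0.021 0.   ]
```

The top view shows the jar at (362,372), the holder at (572,348) in the 800x600 image, the round jar at (236,332) and the nozzle at (429,266). The scene view agrees. Next I'll look closer with the wrist camera over the jar and the holder.

```bash
python3 - <<'E'
from h import *
import json
for name,x,y in (("jar",.48,.112),("holder",.53,-.198)):
    yaw=np.arctan2(y,x)
    # offset back so that the thing is visible
    best=None
    for k in range(4):
        q=inverse_kinematics([x-.02,y,.33],down(yaw+k*np.pi/2))
        if q is not None: print(name,k,np.round(q,2))
    move_ptp([x-.02,y,.33],down(yaw+np.pi)) if inverse_kinematics([x-.02,y,.33],down(yaw+np.pi)) is not None else move_ptp([x-.02,y,.33],down(yaw))
    p=camera_params("wrist"); im=read_camera("wrist")
    cv2.imwrite(f"pics/w_{name}_raw.png",im[:,:,::-1])
    json.dump({k:np.array(v).tolist() for k,v in p.items() if k in("K","camera_from_world")},open(f"w_{name}.json","w"))
    for n in ("jar","lid_top","holder","nest_floor"):
        print(n,[(np.round(d["at"],1).tolist(),round(d["confidence"],2)) for d in tip_of("wrist",n)[:2]])
    print(read_time_s(),np.round(read_qpos(),2),read_finger_gap(), np.round(np.array(p["K"]),1).tolist())
a=[cv2.imread(f"pics/w_{n}_raw.png") for n in("jar","holder")]
cv2.imwrite("pics/w1.png",cv2.resize(np.hstack(a),(800,300)))
E
```

```text
jar 0 [-0.98 -0.06  0.64  1.93  0.04  1.26 -1.7 ]
jar 1 [-0.9  -0.05  0.56  1.93  0.03  1.26 -0.12]
jar 2 [-0.78 -0.04  0.45  1.92  0.02  1.26  1.46]
jar 3 [-1.78 -0.38  1.24  1.95  0.37  1.34  2.72]
jar [([246.4, 164.1], 0.61)]
lid_top [([244.9, 189.9], 0.92), ([71.3, 152.4], 0.33)]
holder [([70.9, 153.3], 0.78)]
nest_floor [([70.1, 154.3], 0.87)]
3.375 [-0.78 -0.04  0.45  1.92  0.02  1.26  1.46] 0.08553460853636488 [[297.3, 0.0, 252.1], [0.0, 297.3, 193.0], [0.0, 0.0, 1.0]]
holder 0 [-0.84  0.37  1.41  1.79 -0.37  1.31 -1.27]
holder 1 [-0.39  0.14  0.76  1.78 -0.1   1.26  0.04]
holder 2 [-0.48  0.15  0.86  1.78 -0.12  1.26  1.63]
holder 3 [ 1.32  0.35 -1.23  1.71  0.34  1.33  2.81]
jar [([417.2, 80.5], 0.91)]
lid_top [([453.9, 84.0], 0.85)]
holder [([252.4, 157.8], 0.76), ([450.8, 196.4], 0.58)]
nest_floor []
4.825 [-0.48  0.15  0.86  1.78 -0.12  1.26  1.63] 0.08529807461795827 [[297.3, 0.0, 252.1], [0.0, 297.3, 193.0], [0.0, 0.0, 1.0]]
```

View pics/w1.png

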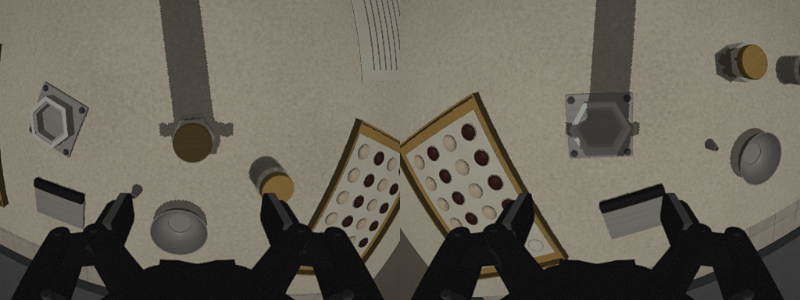

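The wrist views show the jar at about (195,140) with its hex corners peeping from under the lid, and the holder shadowed at about (600,125). I'll rectify both to metric top views.

```bash
cat >> h.py <<'E'
import json
def ortho(im,p,cx,cy,z,half=.08,n=400):
    g=(np.arange(n)+.5)/n*2*half-half
    Y,X=np.meshgrid(cy-g,cx+g)  # rows: +x up, cols: right=-y
    X=X[::-1]
    P=np.stack([X,Y,np.full_like(X,z),np.ones_like(X)],-1)@np.array(p["camera_from_world"]).T
    K=np.array(p["K"]); r=np.hypot(P[...,0],P[...,1]); t=np.arctan2(r,P[...,2])/np.maximum(r,1e-9)
    return cv2.remap(im,(K[0,0]*P[...,0]*t+K[0,2]).astype(np.float32),(K[1,1]*P[...,1]*t+K[1,2]).astype(np.float32),cv2.INTER_CUBIC)
E
python3 - <<'E'
from h import *
pj,ph=[json.load(open(f"w_{n}.json")) for n in("jar","holder")]
ij,ih=[cv2.imread(f"pics/w_{n}_raw.png") for n in("jar","holder")]
for p in(pj,ph):
    T=np.array(p["camera_from_world"]);print("cam",np.round(-T[:3,:3].T@T[:3,3],3))
print("lidtop",onplane("wrist",(244.9,189.9),.098,pj),"jar0",onplane("wrist",(246.4,164.1),0,pj))
print("holder",onplane("wrist",(252.4,157.8),0,ph),"holder j",onplane("wrist",(70.9,153.3),0,pj),"nest j",onplane("wrist",(70.1,154.3),.008,pj))
a=ortho(ij,pj,.48,.112,.066); b=ortho(ih,ph,.53,-.198,.038); 
def br(i): return cv2.convertScaleAbs(i,alpha=min(4,200/np.percentile(i,95)))
cv2.imwrite("pics/o1.png",np.hstack([br(a),br(b)]))
E
```

```text
cam [0.382 0.096 0.454]
cam [ 0.436 -0.167  0.454]
lidtop [0.49456645 0.11235559 0.098     ] jar0 [0.48369706 0.10980949 0.        ]
holder [ 0.5222365  -0.19819962  0.        ] holder j [ 0.52979088 -0.19909342  0.        ] nest j [ 0.5292973  -0.19552933  0.008     ]
```

View pics/o1.png

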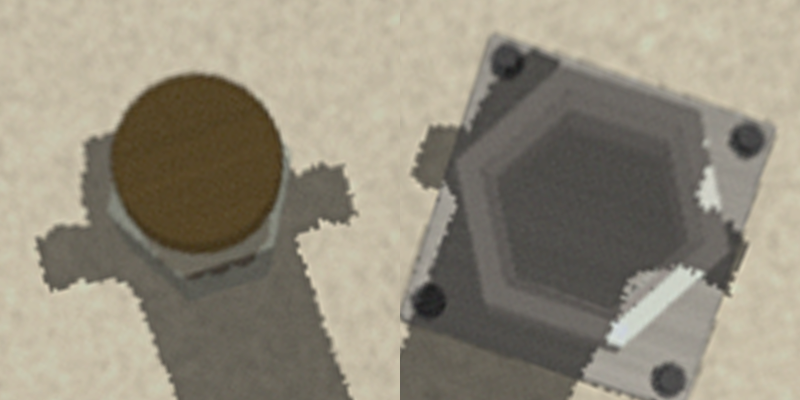

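The rectified view (0.4 mm/px) shows the nest centred at about (593,205), so (0.528, -0.195), with flats turned about -17.6°. The jar's lower edges run at about 41°, so its flats sit near yaw 19° (mod 60). One closer side view on the approach should refine the jar's yaw.

```bash
python3 - <<'E'
from h import *
yaw=np.arctan2(.112,.48)+np.pi
move_ptp([.49,.045,.25],down(yaw))
p=camera_params("wrist"); im=read_camera("wrist")[:,:,::-1].copy()
cv2.imwrite("pics/w_jar2_raw.png",im); json.dump({k:np.array(v).tolist() for k,v in p.items() if k in("K","camera_from_world")},open("w_jar2.json","w"))
def br(i): return cv2.convertScaleAbs(i,alpha=min(4,200/np.percentile(i,95)))
for n in("jar","jar2"):
    q=json.load(open(f"w_{n}.json")); i=cv2.imread(f"pics/w_{n}_raw.png")
    T=np.array(q["camera_from_world"]);print("cam",np.round(-T[:3,:3].T@T[:3,3],3))
    o=ortho(i,q,.48,.112,.098)
    h=cv2.cvtColor(br(o),cv2.COLOR_BGR2HSV); m=((h[...,1]>130)).astype(np.uint8)
    c=max(cv2.findContours(m,cv2.RETR_EXTERNAL,cv2.CHAIN_APPROX_NONE)[0],key=cv2.contourArea)
    e=cv2.fitEllipse(c); print(n,"lid r",np.array(e[1])*.2,"mm  centre",.48-(e[0][1]-200)*4e-4,.112-(e[0][0]-200)*4e-4)
a=ortho(im,p,.48,.112,.066); b=ortho(im,p,.48,.112,0.)
cv2.imwrite("pics/o2.png",np.hstack([br(a),br(b)]))
print(read_time_s())
E
```

```text
cam [0.382 0.096 0.454]
jar lid r [30.17016602 31.65845947] mm  centre 0.48529274291992186 0.11167149047851563
cam [0.413 0.026 0.375]
jar2 lid r [30.50274048 32.93380432] mm  centre 0.48564262084960935 0.11030938720703125
5.8833
```

View pics/o2.png

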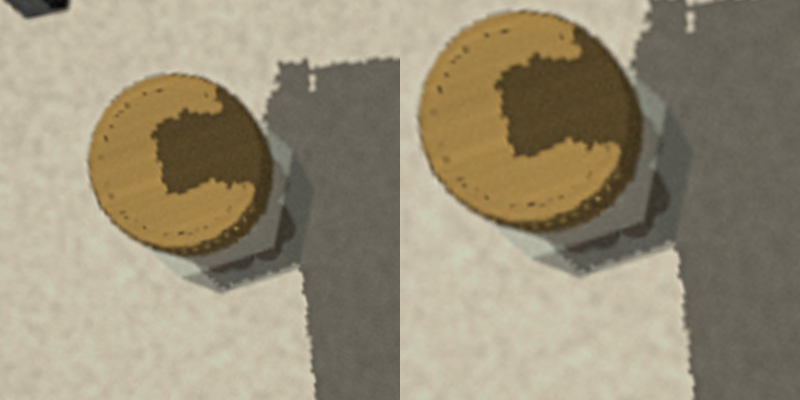

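The lid centre is (0.485, 0.111). The jar's base corners at (580,276), (677,243) and (690,150) put its flats at about -40° (mod 60), so it needs a +22.4° turn to match the nest. Grasp and lift next.

```bash
python3 - <<'E'
from h import *
q=down(np.radians(45)); x,y=.4852,.111
move_ptp([x,y,.16],q); print(np.round(read_qpos(),2))
movel([x,y,.090],speed=.08); print("down",read_eef_pos(),np.round(read_ft_force(),2))
move_gripper(.05,80); print("gap",read_finger_gap(),read_grasp_force(),np.round(read_ft_force(),2),np.round(read_eef_pos(),4))
movel([x,y,.10],speed=.05); pause(.2); print("lift",np.round(read_ft_force(),2),np.round(read_ft_torque(),3),read_finger_gap(),read_grasp_force())
movel([x,y,.175],speed=.1); print(np.round(read_ft_force(),2),read_time_s())
im=read_camera("scene"); cv2.imwrite("pics/s1.png",cv2.resize(im[60:260,100:360,::-1],None,fx=2.5,fy=2.5,interpolation=cv2.INTER_CUBIC))
p=camera_params("wrist"); w=read_camera("wrist")[:,:,::-1].copy(); cv2.imwrite("pics/w_held_raw.png",w)
json.dump({k:np.array(v).tolist() for k,v in p.items() if k in("K","camera_from_world")},open("w_held.json","w"))
E
```

```text
[-1.1   0.29  0.9   2.07 -0.29  0.91 -0.82]
down [0.48573484 0.11104288 0.09039902] [-0.26 -0.17 -0.37]
gap 0.062183533130886016 85.3289608284831 [-1.31 -0.72  5.44] [0.4861 0.1109 0.0913]
lift [-0.24  0.25 -4.38] [-0.033  0.026 -0.009] 0.061965178617639324 87.99182055518031
[ 0.45  0.27 -5.04] 10.8583
```

View pics/s1.png

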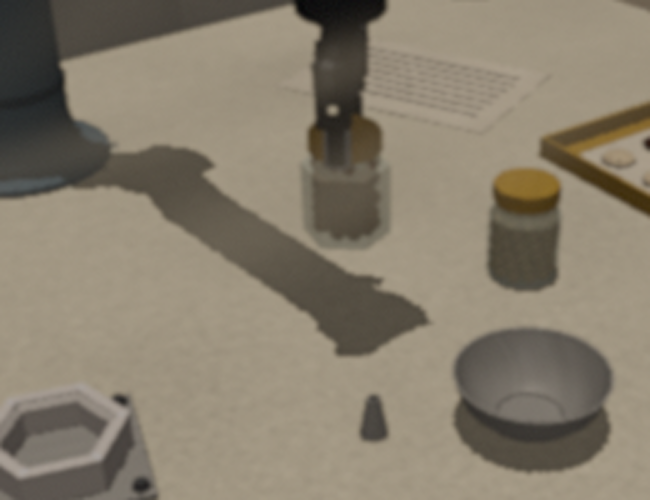

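The jar hangs level in the grip at (345,185) and weighs about 0.5 kg with its lid. Next I'll carry it to the nest, turn it 22.4° and lower it with a force check.

```bash
python3 - <<'E'
from h import *
q=down(np.radians(67.4)); x,y=.5285,-.1955
move_ptp([x,y,.175],q); print(np.round(read_qpos(),2))
movel([x,y,.142],speed=.1); pause(.2); f0=read_ft_force(); print(np.round(f0,2),np.round(read_eef_pos(),4))
z=.142
while z>.099:
    z-=.003; movel([x,y,z],speed=.04); f=read_ft_force()-f0; t=read_ft_torque()
    print(round(z,4),np.round(read_eef_pos(),4),np.round(f,1),np.round(t,2))
    if f[2]>15: break
print(read_time_s(),read_finger_gap())
im=read_camera("scene"); cv2.imwrite("pics/s2.png",cv2.resize(im[120:320,20:260,::-1],None,fx=2.5,fy=2.5,interpolation=cv2.INTER_CUBIC))
E
```

```text
[-0.47  0.43  0.92  1.91 -0.41  1.    0.24]
[ 0.4  -0.07 -4.99] [ 0.5291 -0.1958  0.1427]
0.139 [ 0.5284 -0.1954  0.139 ] [-0.6  0.6  0.6] [-0.02  0.04  0.02]
0.136 [ 0.5282 -0.1954  0.1357] [-1.  -0.6  0.3] [-0.04  0.04  0.  ]
0.133 [ 0.5282 -0.1954  0.1327] [-0.3  0.1 -0. ] [-0.04 -0.02 -0.01]
0.13 [ 0.5283 -0.1954  0.1297] [0.2 0.2 1. ] [-0.07  0.04  0.04]
0.127 [ 0.5283 -0.1954  0.1267] [-0.4  0.6  0.3] [0.   0.03 0.03]
0.124 [ 0.5283 -0.1954  0.1237] [-0.4 -0.6  0.3] [-0.    0.07 -0.03]
0.121 [ 0.5284 -0.1955  0.1208] [-1.1  0.   0.1] [-0.05  0.17 -0.01]
0.118 [ 0.5283 -0.1952  0.1175] [-0.9 -1.5 -0.2] [-0.02  0.08 -0.02]
0.115 [ 0.5284 -0.1954  0.1147] [-1.   0.1  0.6] [-0.1   0.12  0.03]
0.112 [ 0.5285 -0.1954  0.1117] [-0.4 -0.3 -0.8] [0.01 0.15 0.02]
0.109 [ 0.5285 -0.1954  0.1087] [-0.4  0.4  0.6] [0.02 0.2  0.01]
0.106 [ 0.5285 -0.1954  0.1057] [-1.1  0.1 -0.5] [0.05 0.17 0.04]
0.103 [ 0.5285 -0.1954  0.1027] [-2.6 -0.  -0.3] [-0.02  0.16  0.03]
0.1 [ 0.5285 -0.1954  0.0997] [-0.4  1.3 -1.1] [ 0.07  0.17 -0.  ]
0.097 [ 0.5286 -0.1959  0.0993] [-6.9  2.5 16.1] [0.57 1.43 0.07]
16.575 0.06242743562330153
```

View pics/s2.png

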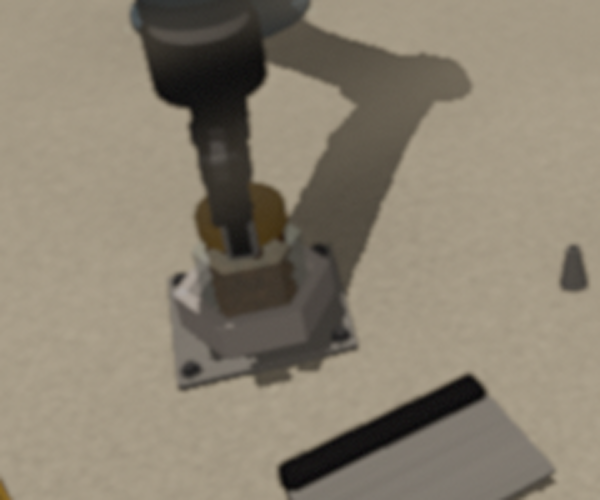

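The jar went fully down: contact came at TCP z 0.0993, as predicted, and the picture shows it upright in the nest at about (250,270). I'll let go briefly so it settles, then regrip and twist while watching the torque.

```bash
python3 - <<'E'
from h import *
move_gripper(.08); pause(.3)
x,y=.5285,-.1955; a=67.4
movel([x,y,.0985],down(np.radians(a)),speed=.05); f0=read_ft_force(); t0=read_ft_torque()
move_gripper(.05,115); pause(.2); print("gap",read_finger_gap(),read_grasp_force(),np.round(read_ft_force()-f0,1),np.round(read_eef_pos(),4),read_time_s())
p=read_eef_pos(); z=.0985
d=0
while d<62:
    d+=4; zz=z+.0015*max(0,min(1,(d-6)/45))
    ts=read_time_s()
    movel([x,y,zz],down(np.radians(a+d)),speed=.05)
    t=read_ft_torque()-t0; f=read_ft_force()-f0
    r=R.from_quat(read_tcp_rot()); X=r.apply([1,0,0]); print(d,round(np.degrees(np.arctan2(X[1],X[0]))-a,1),"t",np.round(t,2),"f",np.round(f,1),"z",round(read_eef_pos()[2],4),round(read_time_s()-ts,2),round(read_finger_gap(),4))
    if abs(t[2])>1.5 : break
print(read_time_s(),np.round(read_qpos(),2))
E
```

```text
gap 0.06138048217795792 122.54762850701809 [-1.8  0.3  6.3] [ 0.5285 -0.1955  0.0996] 18.0167
4 4.0 t [0.16 0.63 0.11] f [-3.4 -1.2  6.6] z 0.0996 0.25 0.0613
8 8.0 t [0.04 0.64 0.1 ] f [-4.1 -0.6  7. ] z 0.0997 0.25 0.0613
12 12.0 t [0.13 0.63 0.08] f [-4.1 -1.3  5.5] z 0.0998 0.25 0.0615
16 16.0 t [0.05 0.63 0.13] f [-2.4 -1.4  4.9] z 0.0999 0.25 0.0616
20 20.0 t [0.07 0.46 0.12] f [-2.5 -1.   5.3] z 0.1 0.25 0.0612
24 24.0 t [0.11 0.44 0.06] f [-3.1 -0.1  6.1] z 0.1002 0.25 0.0614
28 28.0 t [0.16 0.37 0.15] f [-2.3 -0.3  4.1] z 0.1003 0.25 0.0614
32 32.0 t [0.26 0.41 0.11] f [-2.9 -0.1  5.5] z 0.1004 0.25 0.0615
36 36.0 t [0.3  0.44 0.09] f [-2.5 -0.9  4.4] z 0.1005 0.25 0.0613
40 40.0 t [0.3  0.46 0.15] f [-1.8 -0.1  6.4] z 0.1006 0.25 0.0613
44 44.0 t [0.29 0.49 0.08] f [-2.1  0.2  5.5] z 0.1008 0.25 0.0615
48 48.0 t [0.22 0.48 0.11] f [-1.7  0.   5.4] z 0.1009 0.25 0.0614
52 52.0 t [0.25 0.51 0.14] f [-1.9  0.2  5.1] z 0.101 0.25 0.0614
56 56.0 t [0.24 0.54 0.09] f [-2.6 -0.8  5. ] z 0.101 0.25 0.0611
60 60.0 t [0.18 0.51 0.08] f [-2.2  1.1  4.7] z 0.101 0.25 0.0608
64 64.0 t [0.16 0.47 0.07] f [-1.3 -0.1  5.7] z 0.101 0.25 0.0613
22.0167 [-0.19  0.46  0.57  1.94 -0.33  0.83  1.28]
```

The torque read about 0.1 N m after each step, but the contact force stayed constant while I raised the tool 1.5 mm, which is what a lid rising on its thread would do. A gentle lift test will tell whether the lid is free: a free lid pulls nothing, while a stuck one shows the jar's weight of about 4.5 N.

```bash
python3 - <<'E'
from h import *
x,y=.5285,-.1955; q=down(np.radians(67.4+64))
print(np.round(read_ft_force(),1))
for z in (.101,.102,.103,.104):
    movel([x,y,z],q,speed=.02); pause(.15); print(z,np.round(read_eef_pos(),4),np.round(np.mean([read_ft_force() for _ in range(5)],0),1),np.round(read_ft_torque(),2),round(read_finger_gap(),4))
print(read_time_s())
im=read_camera("scene"); cv2.imwrite("pics/s3.png",cv2.resize(im[120:320,20:260,::-1],None,fx=2.5,fy=2.5,interpolation=cv2.INTER_CUBIC))
E
```

```text
[-1.2  0.9  6.6]
0.101 [ 0.5284 -0.1959  0.1012] [-2.1 -0.5  4.4] [-0.01  0.43  0.03] 0.061
0.102 [ 0.5282 -0.1953  0.1016] [-0.3 -1.4 -0.4] [-0.15  0.07  0.01] 0.0613
0.103 [ 0.5282 -0.1952  0.1028] [-0.8  0.9 -0.3] [0.02 0.21 0.05] 0.0608
0.104 [ 0.5283 -0.1954  0.104 ] [-0.8  0.8 -0.4] [ 0.03  0.28 -0.02] 0.0618
23.6167
```

View pics/s3.png

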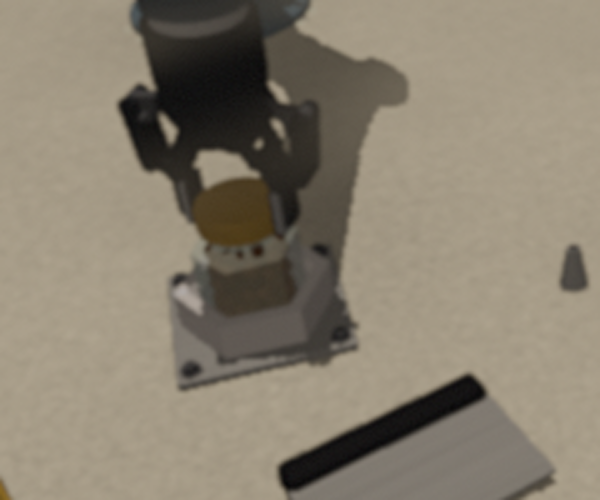

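The lid is free: only its own 0.4 N hangs on the gripper, and the picture shows the jar seated in the nest with the lid rising at about (235,212). Now I'll lift it straight up.

```bash
python3 - <<'E'
from h import *
x,y=.5285,-.1955; q=down(np.radians(67.4+64))
movel([x,y,.136],q,speed=.03); pause(.6)
print(np.round(read_eef_pos(),4),np.round(np.mean([read_ft_force() for _ in range(5)],0),1),round(read_finger_gap(),4),read_grasp_force(),read_time_s())
im=read_camera("scene"); cv2.imwrite("pics/s4.png",cv2.resize(im[120:320,20:260,::-1],None,fx=2.5,fy=2.5,interpolation=cv2.INTER_CUBIC))
E
```

```text
[ 0.5285 -0.1955  0.136 ] [ 0.1 -0.7 -0.2] 0.0609 124.32202622294426 25.4833
```

View pics/s4.png

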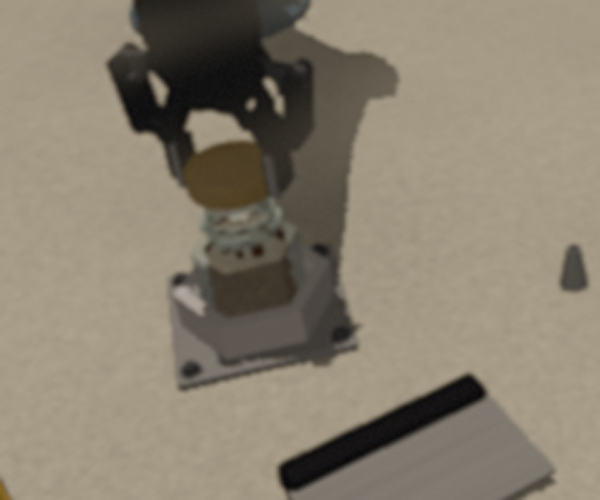

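The lid at (228,175) is level and clear of the threaded neck at (242,220), and the jar is still seated in the nest. Handing in.

```bash
python3 -c "
from bench import *
print(sign_off())"
```

```text
the job is handed in; nothing more can be done
None
```

The job is handed in, though `sign_off()` returned no verdict: the jar looks fully down in the holder, and the freed lid is held level about 20 mm above its rim, with nothing else on the counter knowingly touched.

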